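# Fit the keyed slide rotor to the spin dryer and hold it home

## Robot

A 7-joint arm with a two-finger parallel gripper is mounted at the origin on a cart in front of the work surface, level with it; the furniture and walls round the work are solid. World frame = base frame: x ahead of the robot, y to its left, z up, the work surface at z = 0. Lengths are in m, angles in rad, forces in N, time in s.
With the tool pointing down it reaches from about 0.4 to 0.85 m from the base axis. Payload 10.4 kg.
Tool frame: the origin (TCP) lies between the finger pads; the fingertips stand tcp_to_tips ahead of it and the grasp point (between the pads) lies 8 mm behind it (tcp_to_tips is the distance from the TCP to the fingertips, in m); z points along the fingers, y is the line along which they close (so a half turn about z gives the same grasp; the last joint's range is limited). The gripper opens to 85 mm and grips with 20 to 120 N. Pads are 22 mm wide; open, the fingers measure 114 mm over their backs; the gripper's body (76 mm by 85 mm) begins 54 mm behind the grasp point. The pads swing forward as they close: fully open they stand 13 mm farther back than shut.
Start: joints at [-1.168, 0.332, -0.065, 1.46, 0.022, 1.35, -0.088], TCP at [0.258, 0.569, 0.242] pointing down, gripper open.
Joint ranges: [-2.6, 2.6], [-0.5, 2.12], [-1.47, 1.34], [0.16, 2.42], [-1.27, 4.41], [0.06, 2.06], [-2.6, 2.6]. Speed limits (rad/s): [2.22, 2.22, 2.79, 2.79, 3.14, 3.14, 3.14].

## Interface

Orientations are given as a unit quaternion [x, y, z, w].
In Python, from workcell import * gives the robot as it stands.
- The arm moves only by the tool apply_moves, never from a script. Its argument "rows" is a list of rows, each an object of numbers: "x", "y", "z": the shift along the tool's x, y, z in mm; "ax", "ay", "az": the turn, a rotation vector about the tool's x, y, z in degrees; "gripper": the closure, from 0 (fully open) to 1 (shut). A call has 1 to 5 rows; each row shifts and turns the commanded pose from where the row before left it, along the tool's axes as they then stand; what a row does not reach is not made up. A row lasts 1/12 s, in which the tool goes at most 41.7 mm and 7.16 degrees, less where a joint would pass 70% of its speed; a pose out of reach is approached as far as the arm can. A call with a gripper value outside its range is refused whole. The fingers move at their own pace and stop on an object; "newtons" is the grip in N (left out, the last holds). Time passes only in rows, so rows that do not move let the fingers close. It gives the time, the measured TCP pose, the force, the opening and the grip force at its end, in the units of the state.
- get_obs(): the state, without advancing time (a new reading comes with each control period).
- camera(name): name is "scene" or "top"; returns a dict with "color" (480x640x3 uint8, red, green, blue), "fov_y" (degrees; the focal length in pixels is half the picture's height over the tangent of half this angle, whatever the lens; pixels are square), "cx", "cy" (the principal point, pixels), "rvec" (rotation vector, rad) and "tvec" (3), from world to camera coordinates, as OpenCV has them. Camera axes: x right, y down, z forward; pixel columns grow to the right and rows downward; lengths in m; the calibration is good to about 2 mm. A picture is of the moment at which its call begins. There is no depth.
- hand_in(): hands the job in; it is judged then, once.
The state is a dict: "clock": time; "joint_pos": joint angles; "joint_velocities": joint speeds; "tau": joint torques, N m; "position": TCP position; "ee_rot": TCP orientation; "ft_force": force on the tool from outside, world axes, zero at the start; "torque": the same for the moment, N m; "grip_width": opening from 0.0 (shut) to 1.0 (fully open); "grasp_force": force on a finger pad.
Only numpy, scipy, OpenCV 4.12 (cv2) and the standard library are available. Lean on these libraries where they do the work, as an engineer would, in place of code of your own. Each camera call takes 0.05 s, during which the arm holds its last target. There are 200 camera calls.

## Task

Fit the slide rotor to the spin dryer: lift it out of its stand by the wing grip, put its keyed spindle into the dryer's drive hub, turn it until the key slips into the keyway, then push it fully home against the ejector spring so that its shoulder sits on the hub. Do not let go: finish while you are still holding it pressed home, square and still, because the spring would lift it again before I have tightened the clamp screw. Leave the bottles, the micro-tube rack and the small tube rack where they stand.

Things in the scene. Friction and masses are not known exactly. Their poses are not given: they have to be found in the camera images.
- rotor: Slide rotor, 0.24 to 0.39 kg, loose, upright in rotor_stand (z up): an aluminium bar 198 mm long (along its y), 34 mm wide, 15 mm high at its ends, with a pocket for a slide on each side. Origin: on the spindle axis at the shoulder, the flat underside of its 44 mm round boss. A small nib on the bar's -x edge shows the key's side; it points to the robot within 46 degrees
- rotor_grip (a point): Where to hold the rotor: middle of its grey wing grip, on the axis, 34 mm above the rotor's origin; axes as the rotor's. The wing is 12 mm thick (x; hold it across this), 44 mm long (y), and reaches from 26 mm below this point to 16 mm above it
- rotor_nose (a point): Lower end of the rotor's steel spindle, 36 mm below the shoulder; axes as the rotor's. Spindle 20 mm in diameter, its last 6 mm tapering to 12 mm. The key is 6 mm wide, stands 4 mm proud on the -x side and runs from the shoulder 20 mm down (its last 3 mm are 4 mm wide); the lowest 16 mm of the spindle are plain
- hub_mouth (a point): Centre of the top face of the dryer's steel drive hub, z up, 92 mm above the bench; hub 48 mm in diameter, upright in the low bowl. Bore 21.2 mm, with a keyway 7.5 mm wide, 4.4 mm deep, full height, on the -x side of this frame; it points to the robot within 44 degrees; the clamp screw head juts out opposite. A brake (0.6 N m) holds the hub
- drive_hub: The same hub; origin on its axis 44 mm below its top face, axes as hub_mouth. The rotor goes home when its x axis points like the hub's x (some 7 degrees of play either way; half a turn off does not fit). With the key beside the keyway the rotor stops with its shoulder 20 mm above the face; with it in, it goes down until the shoulder lies on the face
- ejector (a joint): Travel in m of the spring-loaded ejector pin in the bottom of the hub's bore: 0 is up, about 0.010 with the rotor fully home. The spindle meets it 10 mm before home. It pushes up with 7 N at first, 10.5 N at home: more than the rotor weighs, so the rotor rises 10 mm if let go
- dryer: Spin dryer, fixed: white casing 215 x 215 mm, 46 mm high, on it a steel bowl rim 210 mm in diameter up to 62 mm above the bench; display, dial and switch on its -x side towards the robot. Origin on the bench under the hub axis. It may stand left or right of the stand
- rotor_stand: Grey rotor stand, fixed: foot 96 x 96 x 8 mm and an upright tube 52 mm outside, 34 mm inside, whose top, 60 mm above the bench, carries the rotor's shoulder. Origin on the bench under the tube's axis
- peg_rack: White micro-tube rack, 68 x 150 x 91 mm, origin under its centre; leave alone
- bottle_b: White reagent bottle, 68 mm in diameter, 154 mm high, origin under its centre; leave alone
- bottle_e: White reagent bottle like bottle_b; leave alone
- tube_stand: Small white rack with glass test tubes, 34 x 72 x 62 mm (tubes to 132 mm), origin under its centre; leave alone

How it is judged:
By the outcome, as a careful person would: the job done as asked, in the order asked, and still so for the second after the job is handed in, while the arm keeps its last pose, push and grip.
It also fails if it takes over 40 s, if anything falls off the work surface, if the arm or the gripper's body presses on something with over 40 N, if the wrist force passes 120 N, or if a joint passes its speed limit or range.

## Working session

There is one attempt and no reset: what is moved stays moved. The work goes in short steps, Python scripts to look and compute and a tool call to move; the robot and the scene stay as the last step left them, time stands still between calls to the robot, and variables do not carry over. Pictures are saved under pics/ and viewed, at most 10 in all, crops included, and the job is handed in when it is done.

Besides the shell and the picture viewer there is one more tool, called after "Call:" as name(argument=value, ...), one argument or row to a line, values as JSON. apply_moves: Moves the arm, as the interface text tells. Its arguments: {"type":"object","properties":{"rows":{"type":"array","items":{"type":"object","properties":{"x":{"type":"number"},"y":{"type":"number"},"z":{"type":"number"},"ax":{"type":"number"},"ay":{"type":"number"},"az":{"type":"number"},"gripper":{"type":"number"}}}},"newtons":{"type":"number"}},"required":["rows"]}

```bash
mkdir -p pics; cat > h.py <<'E'
from workcell import *
import numpy as np, cv2
def cam(n):
    c=camera(n); c['f']=240/np.tan(np.radians(c['fov_y'])/2); c['R']=cv2.Rodrigues(np.array(c['rvec'],float))[0]; c['t']=np.array(c['tvec'],float).ravel(); return c
def ray(c,u,v,z):
    d=c['R'].T@np.array([(u-c['cx'])/c['f'],(v-c['cy'])/c['f'],1]); o=-c['R'].T@c['t']; return o+d*(z-o[2])/d[2]
def proj(c,p):
    q=c['R']@np.array(p)+c['t']; return q[:2]/q[2]*c['f']+[c['cx'],c['cy']]
def save(c,n): cv2.imwrite('pics/'+n,c['color'][:,:,::-1])
E
python3 - <<'E'
from h import *
for n in('scene','top'):
    c=cam(n); save(c,n+'0.png'); print(n,c['fov_y'],-c['R'].T@c['t'],c['R'].round(2).tolist())
o=get_obs();print(o['position'],o['ee_rot'],o['ft_force'],o['clock'],[k for k in o]); import workcell; print([k for k in dir(workcell) if k[0]!='_'],globals().get('tcp_to_tips'))
E
```

```text
scene 44.45361839813715 [1.09687491 0.44219032 1.34202696] [[-0.75, 0.67, -0.0], [0.57, 0.64, -0.52], [-0.35, -0.39, -0.85]]
top 52.52287675803056 [ 0.3118705  -0.13505831  1.26238021] [[-0.02, -1.0, 0.01], [-0.97, 0.01, -0.24], [0.24, -0.01, -0.97]]
[0.25801951 0.56889311 0.24160826] [ 2.11291705e-01  9.77422843e-01 -6.24377433e-04 -1.06247804e-04] [-0.03214587 -0.02439683 -0.00827863] 0.1 ['clock', 'joint_pos', 'joint_velocities', 'tau', 'position', 'ee_rot', 'ft_force', 'torque', 'grasp_force', 'grip_width']
['MotionError', 'camera', 'get_obs', 'hand_in', 'tcp_to_tips'] 0.011
```

View pics/scene0.png

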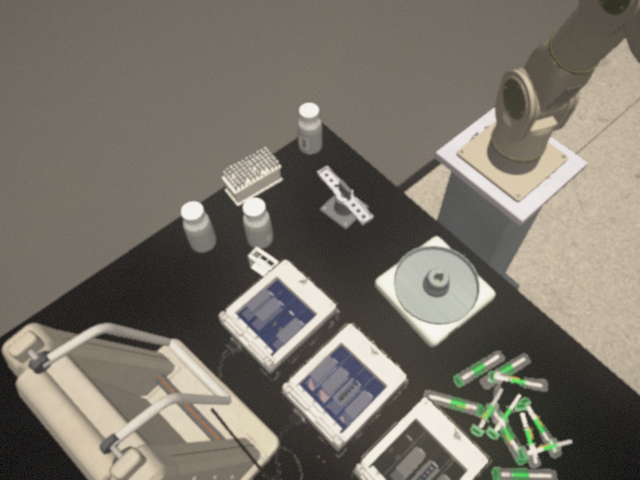

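View pics/top0.png

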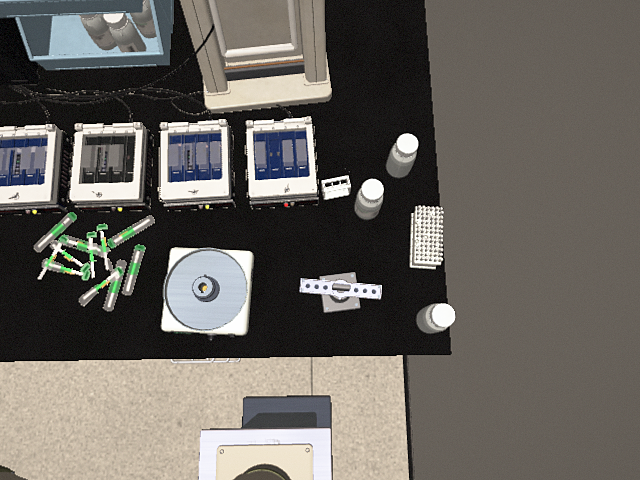

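The top view shows the rotor at about (341,288) in its stand and the dryer hub at about (205,288); the scene view shows them at (345,195) and (437,280). I'll zoom in on both.

```bash
python3 - <<'E'
from h import *
c=cam('top'); I=c['color'][:,:,::-1]
a=cv2.resize(I[265:320,290:390],(800,440),interpolation=cv2.INTER_CUBIC)
b=cv2.resize(I[265:315,175:240],None,fx=8,fy=8,interpolation=cv2.INTER_CUBIC)
s=cam('scene');J=s['color'][:,:,::-1]
cv2.imwrite('pics/a.png',a)
d=cv2.resize(J[255:305,410:465],None,fx=7,fy=7,interpolation=cv2.INTER_CUBIC)
b=cv2.resize(I[268:308,180:232],None,fx=7.5,fy=7.5,interpolation=cv2.INTER_CUBIC); m=np.zeros((350,800,3),np.uint8); m[:300,:390]=b; m[:350,400:785]=d
cv2.imwrite('pics/b.png',m)
for z in(.07,.11):print('rotor',z,ray(c,341,288,z))
print('hub',ray(c,205,288,.092),ray(s,437,280,.092))
E
```

```text
rotor 0.07 [ 0.48240665 -0.19314257  0.07      ]
rotor 0.11 [ 0.47668578 -0.19119406  0.11      ]
hub [0.4844383  0.13663749 0.092     ] [0.49633543 0.15081047 0.092     ]
```

View pics/a.png

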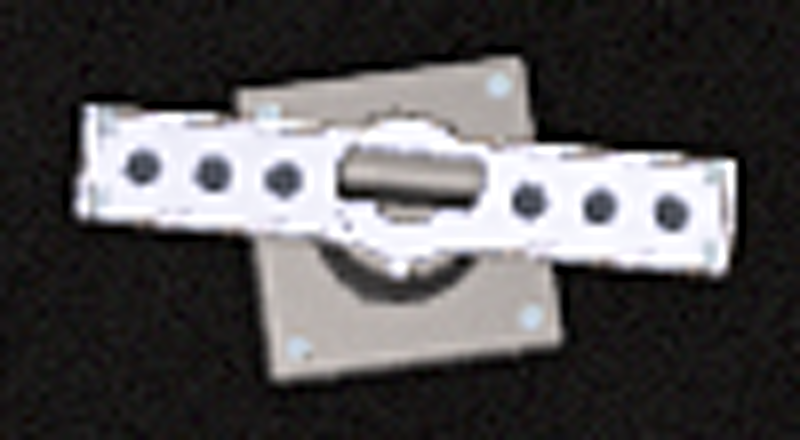

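View pics/b.png

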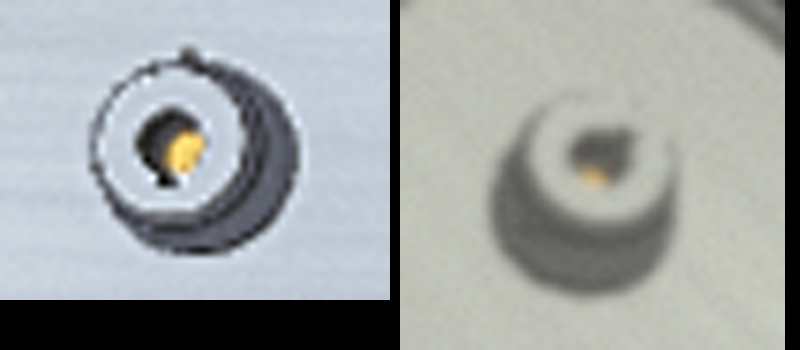

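The rotor bar runs from about (300,285) to (382,292) in the top image, with its nib towards the robot. The hub's top face centre is near (202.5,286) with the keyway facing down, towards the robot. Next I refine these with masks.

```bash
python3 - <<'E'
from h import *
c=cam('top'); s=cam('scene')
def w(c,u,v,z): return ray(c,u,v,z)[:2]
def fr(p): return 290+p[0]/8-.44,265+p[1]/8-.44   # crop px -> image px
TL,BL,TR,BR=[w(c,*fr(p),.075) for p in((88,103),(78,218),(738,158),(725,272))]
L=(TL+BL)/2;R=(TR+BR)/2;print('bar mid',(L+R)/2,'len',np.linalg.norm(L-R),'wid',np.linalg.norm(TL-BL),'yaw',np.degrees(np.arctan2(-(L-R)[0],(L-R)[1])))
print('wing top',w(c,*fr((412,170)),.11))
# hub
up=8
def hub(c,x0,y0,x1,y1,thr):
    g=cv2.resize(cv2.cvtColor(c['color'],cv2.COLOR_RGB2GRAY)[y0:y1,x0:x1],None,fx=up,fy=up,interpolation=cv2.INTER_CUBIC)
    col=cv2.resize(c['color'][y0:y1,x0:x1],None,fx=up,fy=up,interpolation=cv2.INTER_CUBIC).astype(int)
    return g,col
for c_,b in((c,(180,268,232,308)),(s,(410,255,465,305))):
    g,col=hub(c_,*b,0); x0,y0=b[:2]
    yel=(col[:,:,0]-col[:,:,2]>40)
    dark=((g<130)|yel).astype(np.uint8)
    n,l,st,ce=cv2.connectedComponentsWithStats(dark)
    for i in range(1,n):
        if 300<st[i,4]: print(b,st[i],ce[i], 'touch yellow',yel[l==i].sum())
    i=max(range(1,n),key=lambda i:yel[l==i].sum())
    cnt=cv2.findContours((l==i).astype(np.uint8),0,1)[0][0][:,0]
    P=np.array([w(c_,x0+(u+.5)/up-.5,y0+(v+.5)/up-.5,.092) for u,v in cnt])
    ctr=(P.max(0)+P.min(0))/2
    (q,r)=cv2.minEnclosingCircle((P*1000).astype(np.float32)); print('bore circ',q,r)
    from scipy.optimize import least_squares
    f=least_squares(lambda a:np.hypot(*(P-a[:2]).T)-.0106,[*ctr],loss='soft_l1',f_scale=.0005)
    d=P-f.x; rr=np.hypot(*d.T);k=rr>.0125; print('centre',f.x,'far dir deg',np.degrees(np.arctan2(*-d[k].mean(0)[::-1])) if k.any() else None,rr.max())
E
```

```text
bar mid [ 0.48171468 -0.19147592] len 0.1996486746157417 wid 0.03570797984322386 yaw -5.737069096150502
wing top [ 0.48193694 -0.19147433]
(180, 268, 232, 308) [   97    53   221   220 15842] [241.91030173 188.26625426] touch yellow 0
(180, 268, 232, 308) [ 144  115   74   86 4219] [180.79165679 154.34984594] touch yellow 1496
bore circ (486.385009765625, 143.66964721679688) 13.026121139526367
centre [0.48784625 0.1435563 ] far dir deg -1.1718303821586324 0.01448769186798582
(410, 255, 465, 305) [ 368    0   72   52 1285] [410.04669261  21.39143969] touch yellow 0
(410, 255, 465, 305) [ 195  150   70   64 3238] [230.43730698 178.28011118] touch yellow 478
(410, 255, 465, 305) [  106   162   204   174 17499] [196.17892451 270.5092291 ] touch yellow 0
bore circ (487.095947265625, 149.00367736816406) 12.32033634185791
centre [0.48776672 0.14762871] far dir deg 1.5029696647873276 0.012796234710037617
```

Call:
apply_moves(
  rows=[
    {"az": 7.13},
    {"az": 7.13},
    {"az": 7.13},
    {"az": 7.13},
    {"az": 7.13},
  ],
)

```text
invalid input at $.rows[0]: expected keys x, y, z, ax, ay, az, gripper
```

Call:
apply_moves(
  rows=[
    {"az": 7.13},
    {"az": 7.13},
    {"az": 7.13},
    {"az": 7.13},
    {"az": 7.13},
  ],
)

```text
invalid input at $.rows[0]: expected keys x, y, z, ax, ay, az, gripper
```

Call:
apply_moves(
  rows=[
    {"y": 37, "x": -15},
    {"y": 37, "x": -15},
    {"y": 37, "x": -15},
    {"y": 37, "x": -15},
    {"y": 37, "x": -15},
  ],
)

```text
invalid input at $.rows[0]: expected keys x, y, z, ax, ay, az, gripper
```

Call:
apply_moves(
  rows=[
    {"y": 5, "x": -40},
    {"y": 5, "x": -40},
    {"y": 5, "x": -40},
    {"y": 5, "x": -40},
    {"y": 5, "x": -40},
  ],
)

```text
invalid input at $.rows[0]: expected keys x, y, z, ax, ay, az, gripper
```

Call:
apply_moves(
  rows=[
    {"y": 5, "x": -40},
    {"y": 5, "x": -40},
    {"y": 5, "x": -40},
    {"y": 5, "x": -40},
    {"y": 5, "x": -40},
  ],
)

```text
invalid input at $.rows[0]: expected keys x, y, z, ax, ay, az, gripper
```

All keys are required.

Call:
apply_moves(
  rows=[
    {"x": 0, "y": 0, "z": 0, "ax": 0, "ay": 0, "az": 7.13, "gripper": 0},
    {"x": 0, "y": 0, "z": 0, "ax": 0, "ay": 0, "az": 7.13, "gripper": 0},
    {"x": 0, "y": 0, "z": 0, "ax": 0, "ay": 0, "az": 7.13, "gripper": 0},
    {"x": 0, "y": 0, "z": 0, "ax": 0, "ay": 0, "az": 7.13, "gripper": 0},
    {"x": 0, "y": 0, "z": 0, "ax": 0, "ay": 0, "az": 7.13, "gripper": 0},
  ],
)

```text
clock: 0.72
position: [0.2581, 0.5692, 0.2422]
ee_rot: [0.503, 0.864, -0.0, 0.0]
ft_force: [0.7, -0.0, -0.5]
grip_width: 1.0
grasp_force: 0.0
```

Call:
apply_moves(
  rows=[
    {"x": 0, "y": 0, "z": 0, "ax": 0, "ay": 0, "az": 7.13, "gripper": 0},
    {"x": 0, "y": 0, "z": 0, "ax": 0, "ay": 0, "az": 7.13, "gripper": 0},
    {"x": 0, "y": 0, "z": 0, "ax": 0, "ay": 0, "az": 7.13, "gripper": 0},
    {"x": 0, "y": 0, "z": 0, "ax": 0, "ay": 0, "az": 7.13, "gripper": 0},
    {"x": 0, "y": 0, "z": 0, "ax": 0, "ay": 0, "az": 7.13, "gripper": 0},
  ],
)

```text
clock: 1.13
position: [0.2581, 0.5692, 0.2422]
ee_rot: [0.743, 0.669, -0.0, 0.0]
ft_force: [0.0, 0.1, -0.9]
grip_width: 0.998
grasp_force: 0.0
```

Call:
apply_moves(
  rows=[
    {"x": -15, "y": 37, "z": 0, "ax": 0, "ay": 0, "az": 0, "gripper": 0},
    {"x": -15, "y": 37, "z": 0, "ax": 0, "ay": 0, "az": 0, "gripper": 0},
    {"x": -15, "y": 37, "z": 0, "ax": 0, "ay": 0, "az": 0, "gripper": 0},
    {"x": -15, "y": 37, "z": 0, "ax": 0, "ay": 0, "az": 0, "gripper": 0},
    {"x": -15, "y": 37, "z": 0, "ax": 0, "ay": 0, "az": 0, "gripper": 0},
  ],
)

```text
clock: 1.55
position: [0.4362, 0.4751, 0.2425]
ee_rot: [0.741, 0.671, 0.0, -0.0]
ft_force: [-0.3, 1.5, 0.2]
grip_width: 1.002
grasp_force: 0.0
```

Call:
apply_moves(
  rows=[
    {"x": -40, "y": 5, "z": 0, "ax": 0, "ay": 0, "az": 0, "gripper": 0},
    {"x": -40, "y": 5, "z": 0, "ax": 0, "ay": 0, "az": 0, "gripper": 0},
    {"x": -40, "y": 5, "z": 0, "ax": 0, "ay": 0, "az": 0, "gripper": 0},
    {"x": -40, "y": 5, "z": 0, "ax": 0, "ay": 0, "az": 0, "gripper": 0},
    {"x": -40, "y": 5, "z": 0, "ax": 0, "ay": 0, "az": 0, "gripper": 0},
  ],
)

```text
clock: 1.97
position: [0.4396, 0.2728, 0.2422]
ee_rot: [0.741, 0.671, 0.0, -0.0]
ft_force: [1.6, -0.9, 1.2]
grip_width: 0.997
grasp_force: 0.0
```

Call:
apply_moves(
  rows=[
    {"x": -40, "y": 5, "z": 0, "ax": 0, "ay": 0, "az": 0, "gripper": 0},
    {"x": -40, "y": 5, "z": 0, "ax": 0, "ay": 0, "az": 0, "gripper": 0},
    {"x": -40, "y": 5, "z": 0, "ax": 0, "ay": 0, "az": 0, "gripper": 0},
    {"x": -40, "y": 5, "z": 0, "ax": 0, "ay": 0, "az": 0, "gripper": 0},
    {"x": -40, "y": 5, "z": 0, "ax": 0, "ay": 0, "az": 0, "gripper": 0},
  ],
)

```text
clock: 2.38
position: [0.4444, 0.0713, 0.2424]
ee_rot: [0.741, 0.671, 0.0, -0.0]
ft_force: [0.9, -0.6, 0.1]
grip_width: 1.001
grasp_force: 0.0
```

Call:
apply_moves(
  rows=[
    {"x": -37, "y": 9, "z": 8, "ax": 0, "ay": 0, "az": 0, "gripper": 0},
    {"x": -37, "y": 9, "z": 8, "ax": 0, "ay": 0, "az": 0, "gripper": 0},
    {"x": -37, "y": 9, "z": 8, "ax": 0, "ay": 0, "az": 0, "gripper": 0},
    {"x": -37, "y": 9, "z": 8, "ax": 0, "ay": 0, "az": 0, "gripper": 0},
    {"x": -37, "y": 9, "z": 8, "ax": 0, "ay": 0, "az": 0, "gripper": 0},
  ],
)

```text
clock: 2.8
position: [0.4712, -0.1172, 0.2023]
ee_rot: [0.741, 0.671, 0.001, 0.0]
ft_force: [1.1, 0.0, -0.7]
grip_width: 1.001
grasp_force: 0.0
```

Call:
apply_moves(
  rows=[
    {"x": -37, "y": 9, "z": 15, "ax": 0, "ay": 0, "az": 0, "gripper": 0},
    {"x": -36, "y": 9, "z": 15, "ax": 0, "ay": 0, "az": 0, "gripper": 0},
    {"x": 0, "y": 0, "z": 15, "ax": 0, "ay": 0, "az": 0, "gripper": 0},
    {"x": 0, "y": 0, "z": 0, "ax": 0, "ay": 0, "az": 0, "gripper": 0},
  ],
)

```text
clock: 3.13
position: [0.4801, -0.1915, 0.1548]
ee_rot: [0.743, 0.67, -0.002, -0.001]
ft_force: [0.1, 0.9, -1.0]
grip_width: 0.999
grasp_force: 0.0
```

Call:
apply_moves(
  rows=[
    {"x": 0, "y": 1.5, "z": 30, "ax": 0, "ay": 0, "az": 0, "gripper": 0},
    {"x": 0, "y": 0, "z": 22, "ax": 0, "ay": 0, "az": 0, "gripper": 0},
    {"x": 0, "y": 0, "z": 15, "ax": 0, "ay": 0, "az": 0, "gripper": 0},
    {"x": 0, "y": 0, "z": 0, "ax": 0, "ay": 0, "az": 0, "gripper": 0},
    {"x": 0, "y": 0, "z": 0, "ax": 0, "ay": 0, "az": 0, "gripper": 0.3},
  ],
  newtons=30,
)

```text
clock: 3.55
position: [0.4835, -0.1889, 0.0907]
ee_rot: [0.741, 0.672, -0.0, -0.0]
ft_force: [-0.7, -0.1, -0.0]
grip_width: 0.879
grasp_force: 0.0
```

Call:
apply_moves(
  rows=[
    {"x": 0, "y": 0, "z": 0, "ax": 0, "ay": 0, "az": 0, "gripper": 1},
    {"x": 0, "y": 0, "z": 0, "ax": 0, "ay": 0, "az": 0, "gripper": 1},
    {"x": 0, "y": 0, "z": 0, "ax": 0, "ay": 0, "az": 0, "gripper": 1},
    {"x": 0, "y": 0, "z": 0, "ax": 0, "ay": 0, "az": 0, "gripper": 1},
    {"x": 0, "y": 0, "z": 0, "ax": 0, "ay": 0, "az": 0, "gripper": 1},
  ],
)

```text
clock: 3.97
position: [0.4836, -0.1898, 0.0907]
ee_rot: [0.741, 0.671, 0.0, 0.0]
ft_force: [-8.2, 1.1, 4.5]
grip_width: 0.146
grasp_force: 3.3
```

Call:
apply_moves(
  rows=[
    {"x": 0, "y": 0, "z": 0, "ax": 0, "ay": 0, "az": 0, "gripper": 1},
    {"x": 0, "y": 0, "z": 0, "ax": 0, "ay": 0, "az": 0, "gripper": 1},
    {"x": 0, "y": 0, "z": 0, "ax": 0, "ay": 0, "az": 0, "gripper": 1},
    {"x": 0, "y": 0, "z": 0, "ax": 0, "ay": 0, "az": 0, "gripper": 1},
    {"x": 0, "y": 0, "z": 0, "ax": 0, "ay": 0, "az": 0, "gripper": 1},
  ],
  newtons=90,
)

```text
clock: 4.38
position: [0.4838, -0.1899, 0.0909]
ee_rot: [0.741, 0.671, 0.0, 0.0]
ft_force: [-2.1, 1.3, 7.0]
grip_width: 0.127
grasp_force: 88.3
```

Call:
apply_moves(
  rows=[
    {"x": 0, "y": 0, "z": -8, "ax": 0, "ay": 0, "az": 0, "gripper": 1},
    {"x": 0, "y": 0, "z": -22, "ax": 0, "ay": 0, "az": 0, "gripper": 1},
    {"x": 0, "y": 0, "z": -28, "ax": 0, "ay": 0, "az": 0, "gripper": 1},
    {"x": 0, "y": 0, "z": -28, "ax": 0, "ay": 0, "az": 0, "gripper": 1},
    {"x": 0, "y": 0, "z": -14, "ax": 0, "ay": 0, "az": 0, "gripper": 1},
  ],
)

```text
clock: 4.8
position: [0.484, -0.1906, 0.1935]
ee_rot: [0.742, 0.671, 0.001, 0.001]
ft_force: [0.3, -0.3, -2.5]
grip_width: 0.126
grasp_force: 88.2
```

```bash
python3 - <<'E'
from h import *
c=cam('top'); s=cam('scene'); m=np.zeros((400,800,3),np.uint8)
m[:300,:400]=cv2.resize(c['color'][240:315,290:390,::-1],(400,300))
m[:400,400:]=cv2.resize(s['color'][130:230,295:395,::-1],(400,400))
cv2.imwrite('pics/c.png',m); o=get_obs(); print(o['position'],o['ft_force'],o['torque'],o['grip_width'])
E
```

```text
[ 0.48451563 -0.19040558  0.19279114] [ 0.55721147  0.26912293 -3.54201647] [-0.02097023  0.01957083 -0.03360666] 0.12359911269574898
```

View pics/c.png

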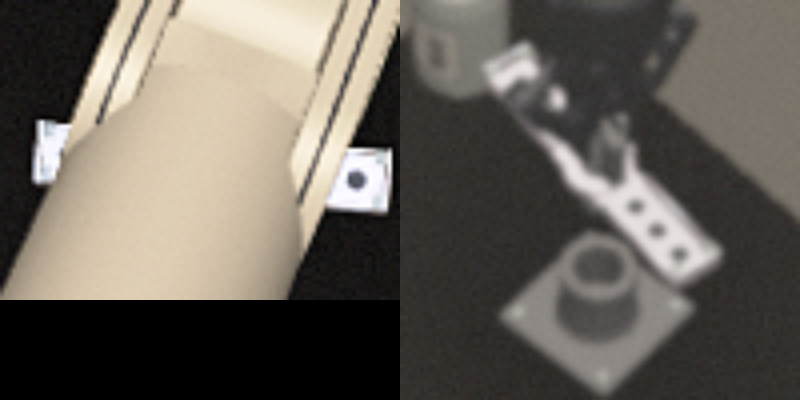

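The rotor hangs level in the gripper, clear of the stand; in the top view its ends are near (298.7,278) and (387.7,285.2). I'll work out its axis relative to the TCP and the move to the hub.

```bash
cat >> h.py <<'E'
def axes():
    from scipy.spatial.transform import Rotation as Ro
    return Ro.from_quat(get_obs()['ee_rot']).as_matrix()
E
python3 - <<'E'
from h import *
c=cam('top')
z=.177
L=ray(c,298.4,277.7,z);R=ray(c,387.4,284.9,z)
d=L-R;print((L+R)/2,np.linalg.norm(d),'yaw',np.degrees(np.arctan2(-d[0],d[1])))
p=get_obs()['position'];print(p,(L+R)[:2]/2-p[:2])
E
```

```text
[ 0.48221933 -0.19248149  0.177     ] 0.20097128359566574 yaw -5.567777664199599
[ 0.48369824 -0.18989018  0.19091187] [-0.00147891 -0.00259131]
```

Call:
apply_moves(
  rows=[
    {"x": 25, "y": -2.5, "z": 0, "ax": 0, "ay": 0, "az": 0, "gripper": 1},
    {"x": 37, "y": -3, "z": 0, "ax": 0, "ay": 0, "az": 0, "gripper": 1},
    {"x": 38, "y": -3, "z": 0, "ax": 0, "ay": 0, "az": 0, "gripper": 1},
    {"x": 38, "y": -3, "z": 0, "ax": 0, "ay": 0, "az": 0, "gripper": 1},
    {"x": 38, "y": -3, "z": 0, "ax": 0, "ay": 0, "az": 0, "gripper": 1},
  ],
)

```text
clock: 5.37
position: [0.4851, -0.0117, 0.1888]
ee_rot: [0.741, 0.671, -0.001, -0.001]
ft_force: [-0.1, 0.9, -3.0]
grip_width: 0.125
grasp_force: 88.0
```

Call:
apply_moves(
  rows=[
    {"x": 38, "y": -3, "z": 0, "ax": 0, "ay": 0, "az": 0, "gripper": 1},
    {"x": 38, "y": -3, "z": 0, "ax": 0, "ay": 0, "az": 0, "gripper": 1},
    {"x": 38, "y": -3, "z": 0, "ax": 0, "ay": 0, "az": 0, "gripper": 1},
    {"x": 28, "y": -3, "z": 0, "ax": 0, "ay": 0, "az": 0, "gripper": 1},
    {"x": 17, "y": -1.6, "z": 0, "ax": 0, "ay": 0, "az": 0, "gripper": 1},
  ],
)

```text
clock: 5.78
position: [0.487, 0.1501, 0.1883]
ee_rot: [0.74, 0.673, -0.001, -0.001]
ft_force: [0.2, 0.4, -3.4]
grip_width: 0.128
grasp_force: 88.0
```

Call:
apply_moves(
  rows=[
    {"x": 0, "y": 0, "z": 0, "ax": 0, "ay": 0, "az": -3.5, "gripper": 1},
    {"x": 0, "y": 0, "z": 0, "ax": 0, "ay": 0, "az": 0, "gripper": 1},
    {"x": 0, "y": 0, "z": 0, "ax": 0, "ay": 0, "az": 0, "gripper": 1},
  ],
)

```text
clock: 6.03
position: [0.488, 0.1455, 0.1889]
ee_rot: [0.721, 0.693, -0.001, -0.0]
ft_force: [-0.1, -1.0, -3.1]
grip_width: 0.121
grasp_force: 88.0
```

```bash
python3 - <<'E'
from h import *
c=cam('top'); s=cam('scene'); m=np.zeros((480,800,3),np.uint8)
m[:300,:400]=cv2.resize(c['color'][240:315,150:250,::-1],(400,300))
m[:480,400:]=cv2.resize(s['color'][210:330,380:480,::-1],(400,480))
cv2.imwrite('pics/d.png',m); o=get_obs(); print(o['position'],o['ee_rot'],o['ft_force'],o['torque'],o['grip_width'])
E
```

```text
[0.48842584 0.14516674 0.18956429] [ 7.21576736e-01  6.92334142e-01 -6.51829001e-04 -1.59323820e-04] [-0.09506117 -0.63100825 -3.96755688] [-0.00558643 -0.01691261 -0.02245523] 0.1228820579271522
```

View pics/d.png

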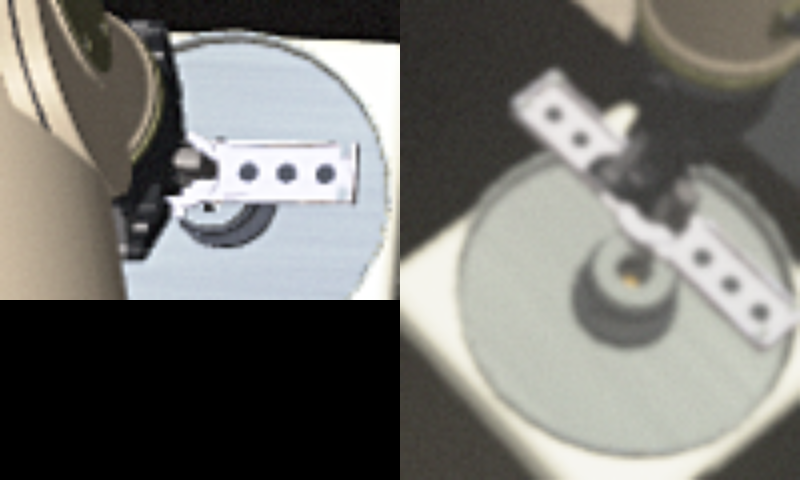

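```bash
python3 - <<'E'
from h import *
c=cam('top');s=cam('scene');z=.1737
f=lambda u,v:ray(s,380+(u-400)/4-.4,210+v/4-.4,z)
A=f(532,85);B=f(778,324);d=A-B
print('scene mid',(A+B)/2,np.linalg.norm(d),np.degrees(np.arctan2(-d[0],d[1])))
g=lambda u,v:ray(c,150+u/4-.4,240+v/4-.4,z)
E=g(357,173.5);H1=g(248,173);H3=g(325,174);d=H1-H3;d/=np.linalg.norm(d);print('top mid',E+.099*d,np.degrees(np.arctan2(-d[0],d[1])),get_obs()['position'])
E
```

```text
scene mid [0.48922912 0.14353623 0.1737    ] 0.19598104180645234 177.172556834318
top mid [0.48544349 0.14088224 0.1737    ] -1.6497037977876157 [0.48863411 0.14540598 0.189999  ]
```

Call:
apply_moves(
  rows=[
    {"x": 3.3, "y": 0.4, "z": 10, "ax": 0, "ay": 0, "az": 0, "gripper": 1},
    {"x": 0, "y": 0, "z": 12, "ax": 0, "ay": 0, "az": 0, "gripper": 1},
    {"x": 0, "y": 0, "z": 7, "ax": 0, "ay": 0, "az": 0, "gripper": 1},
    {"x": 0, "y": 0, "z": 3, "ax": 0, "ay": 0, "az": 0, "gripper": 1},
    {"x": 0, "y": 0, "z": 2, "ax": 0, "ay": 0, "az": 0, "gripper": 1},
  ],
)

```text
clock: 6.65
position: [0.489, 0.1492, 0.1557]
ee_rot: [0.721, 0.693, -0.001, -0.0]
ft_force: [-2.0, -2.9, 2.3]
grip_width: 0.122
grasp_force: 88.8
```

Call:
apply_moves(
  rows=[
    {"x": 0, "y": 0, "z": 2, "ax": 0, "ay": 0, "az": 0, "gripper": 1},
    {"x": 0, "y": 0, "z": 1, "ax": 0, "ay": 0, "az": 0, "gripper": 1},
    {"x": 0, "y": 0, "z": 0, "ax": 0, "ay": 0, "az": 0, "gripper": 1},
  ],
)

```text
clock: 6.9
position: [0.4896, 0.1486, 0.1543]
ee_rot: [0.721, 0.693, -0.0, 0.0]
ft_force: [-4.0, -5.7, 7.5]
grip_width: 0.127
grasp_force: 89.6
```

Call:
apply_moves(
  rows=[
    {"x": -1.4, "y": -1.0, "z": -1, "ax": 0, "ay": 0, "az": 0, "gripper": 1},
    {"x": 0, "y": 0, "z": 0, "ax": 0, "ay": 0, "az": 0, "gripper": 1},
    {"x": 0, "y": 0, "z": 2, "ax": 0, "ay": 0, "az": 0, "gripper": 1},
    {"x": 0, "y": 0, "z": 1, "ax": 0, "ay": 0, "az": 0, "gripper": 1},
    {"x": 0, "y": 0, "z": 0, "ax": 0, "ay": 0, "az": 0, "gripper": 1},
  ],
)

```text
clock: 7.32
position: [0.4887, 0.1471, 0.1515]
ee_rot: [0.721, 0.693, -0.0, 0.001]
ft_force: [0.4, -4.8, -0.1]
grip_width: 0.122
grasp_force: 88.4
```

Call:
apply_moves(
  rows=[
    {"x": -0.7, "y": 0, "z": 1, "ax": 0, "ay": 0, "az": 0, "gripper": 1},
    {"x": 0, "y": 0, "z": 2, "ax": 0, "ay": 0, "az": 0, "gripper": 1},
    {"x": 0, "y": 0, "z": 2, "ax": 0, "ay": 0, "az": 0, "gripper": 1},
    {"x": 0, "y": 0, "z": 1, "ax": 0, "ay": 0, "az": 0, "gripper": 1},
    {"x": 0, "y": 0, "z": 0, "ax": 0, "ay": 0, "az": 0, "gripper": 1},
  ],
)

```text
clock: 7.73
position: [0.4884, 0.1468, 0.1449]
ee_rot: [0.721, 0.693, -0.0, 0.0]
ft_force: [1.5, -4.8, -1.7]
grip_width: 0.128
grasp_force: 88.2
```

Call:
apply_moves(
  rows=[
    {"x": -0.5, "y": 0.2, "z": 1, "ax": 0, "ay": 0, "az": 0, "gripper": 1},
    {"x": 0, "y": 0, "z": 1.5, "ax": 0, "ay": 0, "az": 0, "gripper": 1},
    {"x": 0, "y": 0, "z": 1.5, "ax": 0, "ay": 0, "az": 0, "gripper": 1},
    {"x": 0, "y": 0, "z": 1, "ax": 0, "ay": 0, "az": 0, "gripper": 1},
    {"x": 0, "y": 0, "z": 0, "ax": 0, "ay": 0, "az": 0, "gripper": 1},
  ],
)

```text
clock: 8.15
position: [0.4884, 0.1467, 0.14]
ee_rot: [0.721, 0.693, -0.0, 0.0]
ft_force: [2.1, -4.8, -2.0]
grip_width: 0.124
grasp_force: 88.2
```

Call:
apply_moves(
  rows=[
    {"x": -0.5, "y": 0.3, "z": 1.5, "ax": 0, "ay": 0, "az": 0, "gripper": 1},
    {"x": 0, "y": 0, "z": 1.5, "ax": 0, "ay": 0, "az": 0, "gripper": 1},
    {"x": 0, "y": 0, "z": 1, "ax": 0, "ay": 0, "az": 0, "gripper": 1},
    {"x": 0, "y": 0, "z": 0, "ax": 0, "ay": 0, "az": 0, "gripper": 1},
    {"x": 0, "y": 0, "z": 0, "ax": 0, "ay": 0, "az": 0, "gripper": 1},
  ],
)

```text
clock: 8.57
position: [0.4884, 0.1465, 0.1359]
ee_rot: [0.72, 0.693, -0.0, -0.0]
ft_force: [1.9, -1.8, -4.1]
grip_width: 0.127
grasp_force: 87.8
```

```bash
python3 -c "
from h import *
o=get_obs();print(o['position'],o['ft_force'],o['torque'])"
```

```text
[0.4884266  0.14652835 0.13593878] [ 1.86498219 -1.77210285 -4.13557316] [-0.76674844 -0.42309575  0.01865739]
```

Call:
apply_moves(
  rows=[
    {"x": -0.3, "y": 0.3, "z": 1.5, "ax": 0, "ay": 0, "az": 0, "gripper": 1},
    {"x": 0, "y": 0, "z": 1.5, "ax": 0, "ay": 0, "az": 0, "gripper": 1},
    {"x": 0, "y": 0, "z": 1.5, "ax": 0, "ay": 0, "az": 0, "gripper": 1},
    {"x": 0, "y": 0, "z": 1.5, "ax": 0, "ay": 0, "az": 0, "gripper": 1},
    {"x": 0, "y": 0, "z": 0, "ax": 0, "ay": 0, "az": 0, "gripper": 1},
  ],
)

```text
clock: 8.98
position: [0.4889, 0.1464, 0.1305]
ee_rot: [0.72, 0.693, 0.0, -0.0]
ft_force: [-1.8, -2.8, 3.5]
grip_width: 0.129
grasp_force: 89.0
```

```bash
python3 -c "
from h import *
o=get_obs();print(o['position'],o['ft_force'],o['torque'])"
```

```text
[0.4888799  0.14643032 0.13053569] [-1.84391551 -2.84374745  3.52841347] [-0.65848996  0.56394468  0.03281139]
```

Call:
apply_moves(
  rows=[
    {"x": -0.3, "y": -0.2, "z": 2, "ax": 0, "ay": 0, "az": 0, "gripper": 1},
    {"x": 0, "y": 0, "z": 2, "ax": 0, "ay": 0, "az": 0, "gripper": 1},
    {"x": 0, "y": 0, "z": 1.5, "ax": 0, "ay": 0, "az": 0, "gripper": 1},
    {"x": 0, "y": 0, "z": 0, "ax": 0, "ay": 0, "az": 0, "gripper": 1},
    {"x": 0, "y": 0, "z": 0, "ax": 0, "ay": 0, "az": 0, "gripper": 1},
  ],
)

```text
clock: 9.4
position: [0.4888, 0.1464, 0.1253]
ee_rot: [0.72, 0.694, 0.0, -0.0]
ft_force: [-1.9, -2.6, 5.0]
grip_width: 0.124
grasp_force: 89.3
```

Call:
apply_moves(
  rows=[
    {"x": 0, "y": 0, "z": 1, "ax": 0, "ay": 0, "az": 0, "gripper": 1},
    {"x": 0, "y": 0, "z": 1, "ax": 0, "ay": 0, "az": 0, "gripper": 1},
    {"x": 0, "y": 0, "z": 0, "ax": 0, "ay": 0, "az": 0, "gripper": 1},
  ],
)

```text
clock: 9.65
position: [0.4889, 0.1464, 0.1234]
ee_rot: [0.72, 0.694, 0.001, -0.0]
ft_force: [-2.1, -1.8, 6.8]
grip_width: 0.126
grasp_force: 89.6
```

Call:
apply_moves(
  rows=[
    {"x": 0, "y": 0, "z": 1, "ax": 0, "ay": 0, "az": 0, "gripper": 1},
    {"x": 0, "y": 0, "z": 0, "ax": 0, "ay": 0, "az": 0, "gripper": 1},
    {"x": 0, "y": 0, "z": 0, "ax": 0, "ay": 0, "az": 0, "gripper": 1},
  ],
)

```text
clock: 9.9
position: [0.4889, 0.1464, 0.1229]
ee_rot: [0.72, 0.693, 0.001, -0.0]
ft_force: [-5.0, -3.3, 11.9]
grip_width: 0.127
grasp_force: 90.4
```

Call:
apply_moves(
  rows=[
    {"x": 0, "y": 0, "z": 1, "ax": 0, "ay": 0, "az": 0, "gripper": 1},
    {"x": 0, "y": 0, "z": 0, "ax": 0, "ay": 0, "az": 0, "gripper": 1},
    {"x": 0, "y": 0, "z": 0, "ax": 0, "ay": 0, "az": 0, "gripper": 1},
  ],
)

```text
clock: 10.15
position: [0.489, 0.1464, 0.1228]
ee_rot: [0.72, 0.693, 0.001, -0.001]
ft_force: [-9.5, -5.0, 24.3]
grip_width: 0.125
grasp_force: 92.2
```

Call:
apply_moves(
  rows=[
    {"x": -0.3, "y": -0.4, "z": 0, "ax": 0, "ay": 0, "az": 0, "gripper": 1},
    {"x": 0, "y": 0, "z": 0, "ax": 0, "ay": 0, "az": 0, "gripper": 1},
    {"x": 0, "y": 0, "z": 0, "ax": 0, "ay": 0, "az": 0, "gripper": 1},
    {"x": 0, "y": 0, "z": 0, "ax": 0, "ay": 0, "az": 0, "gripper": 1},
  ],
)

```text
clock: 10.48
position: [0.4889, 0.1464, 0.1228]
ee_rot: [0.72, 0.694, 0.001, -0.0]
ft_force: [-6.9, -3.2, 20.9]
grip_width: 0.124
grasp_force: 91.8
```

```bash
python3 - <<'E'
from h import *
c=cam('top'); s=cam('scene'); m=np.zeros((480,800,3),np.uint8)
m[:300,:400]=cv2.resize(c['color'][250:325,150:250,::-1],(400,300))
m[:480,400:]=cv2.resize(s['color'][210:330,380:480,::-1],(400,480))
cv2.imwrite('pics/e.png',m); o=get_obs(); print(o['position'],o['ee_rot'],o['ft_force'],o['torque'],o['joint_velocities'])
E
```

```text
[0.48896615 0.14633983 0.12280199] [ 7.20461901e-01  6.93493294e-01  1.26540287e-03 -3.16404435e-04] [-7.21429178 -3.01969151 20.44550566] [-0.8598488   1.73644604  0.03572981] [ 6.74465697e-04  4.59947076e-04 -5.36180521e-04  8.93763249e-04
  5.20978692e-04 -1.55811270e-05  1.08247334e-02]
```

View pics/e.png

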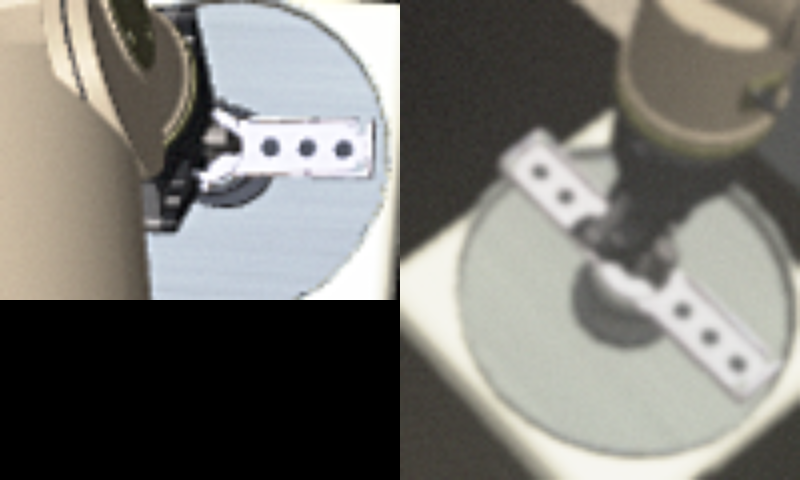

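The rotor's boss lies flat on the hub (about (620,280) in the scene crop) with the bar level. The descent stopped at the predicted height under a 20 N press, and the arm is still.

```bash
python3 -c "
from workcell import *
print(hand_in())"
```

```text
the job is handed in; nothing more can be done
None
```

The rotor is in the drive hub with its key in the keyway and its shoulder on the hub face, still gripped and pressed home with about 20 N; I handed the job in at about 10.5 s without getting a verdict back.

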